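# Line up the porcelain powder jars by shade

## Task

Stand the four porcelain powder jars on the green marks of the grey board in order of shade, one centred on each mark: the lightest next to the white end block, then ever darker, the darkest at the end with the black block. Keep the jars upright all the time and leave the plaster cast of teeth where it is.

Things in the scene. Friction and masses are not known exactly. Their poses are not given: they have to be found in the camera images.
- jar_ivory: Closed porcelain-powder jar, lightest shade: pale ivory, nearly white. Pale grey-blue bottle 48 mm in diameter up to 22 mm, with a shade-coloured band, narrowing to 32 mm; above 42 mm a shade-coloured stopper, 36 mm in diameter, 30 mm tall: grip here from above. 72 mm tall in all, about 90 g. Origin: centre of underside, z up its axis; starts upright on the counter.
- jar_sand: Closed porcelain-powder jar, second lightest shade: sandy yellow. Pale grey-blue bottle 48 mm in diameter up to 22 mm, with a shade-coloured band, narrowing to 32 mm; above 42 mm a shade-coloured stopper, 36 mm in diameter, 30 mm tall: grip here from above. 72 mm tall in all, about 90 g. Origin: centre of underside, z up its axis; starts upright on the counter.
- jar_tan: Closed porcelain-powder jar, second darkest shade: orange-brown tan. Pale grey-blue bottle 48 mm in diameter up to 22 mm, with a shade-coloured band, narrowing to 32 mm; above 42 mm a shade-coloured stopper, 36 mm in diameter, 30 mm tall: grip here from above. 72 mm tall in all, about 90 g. Origin: centre of underside, z up its axis; starts upright on the counter.
- jar_brown: Closed porcelain-powder jar, darkest shade: dark brown. Pale grey-blue bottle 48 mm in diameter up to 22 mm, with a shade-coloured band, narrowing to 32 mm; above 42 mm a shade-coloured stopper, 36 mm in diameter, 30 mm tall: grip here from above. 72 mm tall in all, about 90 g. Origin: centre of underside, z up its axis; starts upright on the counter.
- mark_a: Green round mark, a fixed disc 56 mm in diameter and 3 mm thick on the grey board, at one end of the row. Origin: centre of its underside, which is 12 mm above the counter; its top is at 15 mm. The four marks a, b, c, d stand in a straight row in that order, 70 mm apart; d to a is the board's +y.
- mark_b: Green round mark, a fixed disc 56 mm in diameter and 3 mm thick on the grey board, next to mark a. Origin: centre of its underside, which is 12 mm above the counter; its top is at 15 mm. The four marks a, b, c, d stand in a straight row in that order, 70 mm apart; d to a is the board's +y.
- mark_c: Green round mark, a fixed disc 56 mm in diameter and 3 mm thick on the grey board, next to mark d. Origin: centre of its underside, which is 12 mm above the counter; its top is at 15 mm. The four marks a, b, c, d stand in a straight row in that order, 70 mm apart; d to a is the board's +y.
- mark_d: Green round mark, a fixed disc 56 mm in diameter and 3 mm thick on the grey board, at the other end of the row. Origin: centre of its underside, which is 12 mm above the counter; its top is at 15 mm. The four marks a, b, c, d stand in a straight row in that order, 70 mm apart; d to a is the board's +y.
- white_block: White end block, 55 x 18 x 20 mm, fixed on the grey board (85 x 400 x 12 mm), 55 mm from the centre of the end mark: mark_a at some starts, mark_d at others. It shows the light end of the row; a like black block stands at the dark end. Origin: centre of its underside, 12 mm above the counter.
- cast: Loose plaster cast of a set of teeth, yellow-brown base 56 x 54 mm with pink gum and ivory teeth, 29 mm tall, on the robot's side of the board, among the jars. Not part of the work; leave it. Origin: centre of underside. A white mug, a white dropper bottle and a white mixing palette stand farther out, to the sides.

How it is judged:
By the outcome, as a careful person would: the job done as asked, in the order asked, and still so for the second after the job is handed in, with the robot touching nothing.
It also fails if it takes over 102 s, if anything falls off the work surface, if the arm or the gripper's body presses on something with over 40 N, if the wrist force passes 120 N, or if a joint passes its speed limit or range.

## Robot

A 6-joint arm with a two-finger parallel gripper is mounted at the origin on the work surface. World frame = base frame: x ahead of the robot, y to its left, z up, the work surface at z = 0. Lengths are in m, angles in rad, forces in N, time in s.
With the tool pointing down it reaches from about 0.35 to 0.875 m from the base axis. Payload 15.5 kg.
Tool frame: the origin (TCP) lies between the finger pads; the fingertips stand 22 mm ahead of it and the grasp point (between the pads) lies 3 mm ahead of it; z points along the fingers, y is the line along which they close (so a half turn about z gives the same grasp; the last joint's range is limited). The gripper opens to 85 mm and grips with 20 to 120 N. Pads are 22 mm wide; open, the fingers measure 114 mm over their backs; the gripper's body (76 mm by 85 mm) begins 54 mm behind the grasp point. The pads swing forward as they close: fully open they stand 13 mm farther back than shut.
Start: joints at [-1.381, 0.494, 1.345, -0, 1.302, -0.096], TCP at [0.176, -0.6, 0.253] pointing down, gripper open.
Joint ranges: [-2.91, 2.91], [-0.82, 2.16], [0.22, 2.67], [-1.22, 4.37], [0.12, 2.79], [-3.08, 3.08]. Speed limits (rad/s): [1.89, 1.89, 2.57, 3.01, 3.01, 3.01].

## Interface

Orientations are given as a unit quaternion [x, y, z, w].
In Python, from workcell import * gives the robot as it stands. The module is installed in compiled form; this text tells all that it offers.
- The arm moves only by the shell command python3 -m inch 'ROWS' [FORCE]. ROWS is a JSON object of lists of equal length, an entry for each row: "delta_pos": the shift along the tool's x, y, z in mm, a list of three; "dr": the turn, a rotation vector about the tool's x, y, z in degrees, a list of three; "hand": the closure, from 0 (fully open) to 1 (shut). In form: {"delta_pos": [[x, y, z], ...], "dr": [[rx, ry, rz], ...], "hand": [hand, ...]}. A call has 1 to 12 rows; each row is the pose to reach, as a shift and turn from the pose commanded when the call began, along the tool's axes at that moment; what a row does not reach only later rows make up. A row lasts 1/8 s, in which the tool goes at most 62.5 mm and 10.7 degrees, less where a joint would pass 70% of its speed; a pose out of reach is approached as far as the arm can. A call with a gripper value outside its range is refused whole. The fingers move at their own pace and stop on an object; FORCE is the grip in N (left out, the last holds). Time passes only in rows, so rows that repeat a pose let the fingers close. It gives the time, the measured TCP pose, the force, the opening and the grip force at its end, in the units of the state.
- state(): the state, without advancing time (a new reading comes with each control period).
- read_camera(name): name is "side" or "top"; returns the picture (420x560x3 uint8, red, green, blue); there is no depth.
- camera_params(name): a dict with "fx", "fy", "cx", "cy" (pixels), "dist" ([k1, k2, p1, p2, k3] as OpenCV has them; the pictures are not rectified), "extrinsics" (4x4, takes a point from camera to world coordinates). Camera axes: x right, y down, z forward; pixel columns grow to the right and rows downward; lengths in m; the calibration is good to about 2 mm. A picture is of the moment at which its call begins. camera_params takes no time and is no camera call.
- close_job(): hands the job in; it is judged then, once.
The state is a dict: "time_s": time; "q": joint angles; "dq": joint speeds; "joint_torque": joint torques, N m; "ee_pos": TCP position; "tcp_rot": TCP orientation; "contact_force": force on the tool from outside, world axes, zero at the start; "wrist_torque": the same for the moment, N m; "gripper_width": opening from 0.0 (shut) to 1.0 (fully open); "gripper_force": force on a finger pad.
Only numpy, scipy, OpenCV 4.12 (cv2) and the standard library are available. Lean on these libraries where they do the work, as an engineer would, in place of code of your own. Each camera call takes 0.05 s, during which the arm holds its last target. There are 200 camera calls.

## Working session

There is one attempt and no reset: what is moved stays moved. The work goes in short steps, Python scripts to look and compute and a shell command to move; the robot and the scene stay as the last step left them, time stands still between calls to the robot, and variables do not carry over. Pictures are saved under pics/ and viewed, at most 14 in all, crops included, and the job is handed in when it is done.

```bash
mkdir -p pics
python3 - <<'E'
from workcell import *
import cv2
for n in("top","side"):
    cv2.imwrite(f"pics/{n}0.png",read_camera(n)[:,:,::-1]); p=camera_params(n); print(n,{k:(v if k!="extrinsics" else [list(map(lambda a:round(float(a),3),r)) for r in v]) for k,v in p.items()})
s=state(); print(s["ee_pos"],s["tcp_rot"],s["time_s"])
E
```

```text
top {'fx': 532.2323571899559, 'fy': 532.2323571899559, 'cx': 278.46982589960965, 'cy': 215.0985753320882, 'dist': array([0.01387867, 0.        , 0.        , 0.        , 0.        ]), 'extrinsics': [[0.019, -0.991, 0.134, 0.377], [-0.999, -0.022, -0.025, 0.018], [0.027, -0.134, -0.991, 1.266], [0.0, 0.0, 0.0, 1.0]]}
side {'fx': 486.0445461302253, 'fy': 486.0445461302253, 'cx': 284.0750660517897, 'cy': 200.77175021012155, 'dist': array([-0.11212306,  0.        ,  0.        ,  0.        ,  0.        ]), 'extrinsics': [[0.971, -0.125, 0.206, 0.338], [-0.24, -0.522, 0.818, -0.808], [0.005, -0.844, -0.537, 0.586], [0.0, 0.0, 0.0, 1.0]]}
[ 0.17554162 -0.599508    0.25275838] [ 9.89878901e-01  1.41913517e-01 -3.07173862e-05 -5.60348973e-04] 0.1
```

View pics/top0.png

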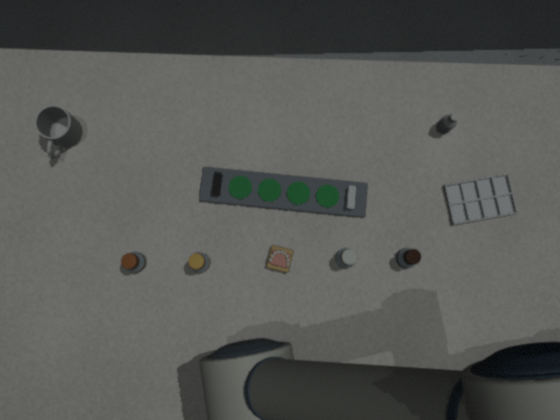

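View pics/side0.png

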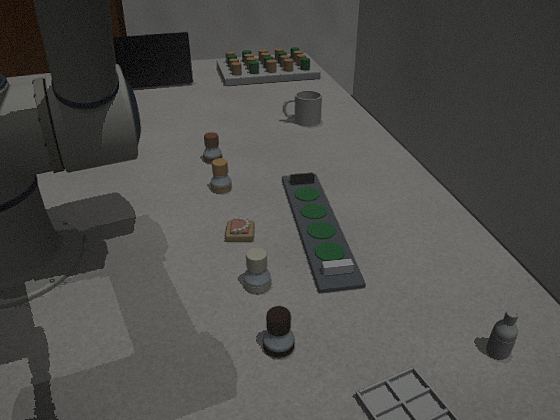

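The top view shows the stoppers: tan (131,261), sand (197,261), ivory (347,257) and brown (410,257). The marks run from x=240 to 328 at y≈187–196, with the white block on the right (−y) and the black block on the left. The side view agrees.

Run:
```python
import cv2,numpy as np
t=cv2.imread("pics/top0.png"); s=cv2.imread("pics/side0.png")
f=lambda im,x,y,w=50:cv2.resize(im[y-w//2:y+w//2,x-w//2:x+w//2],(200,200),interpolation=cv2.INTER_NEAREST)
a=np.hstack([f(t,*c) for c in[(133,261),(198,261),(347,257),(408,257)]])
b=np.hstack([f(s,*c,60) for c in[(211,147),(220,175),(257,270),(279,330)]])
cv2.imwrite("pics/crop0.png",np.clip(np.vstack([a,b]).astype(float)*1.7,0,255))
for c in[(131,261),(197,261),(347,257),(410,257),(335,263)]:print(cv2.cvtColor(t,cv2.COLOR_BGR2HSV)[c[1],c[0]])
print(cv2.cvtColor(t,cv2.COLOR_BGR2HSV)[187,240])
```

```text
[ 13 150  85]
[ 22 129 111]
[ 68   9 115]
[ 11 102  40]
[40 12 65]
[ 70 159  74][ WARN:0@0.087] global loadsave.cpp:1063 imwrite_ Unsupported depth image for selected encoder is fallbacked to CV_8U.
```

View pics/crop0.png

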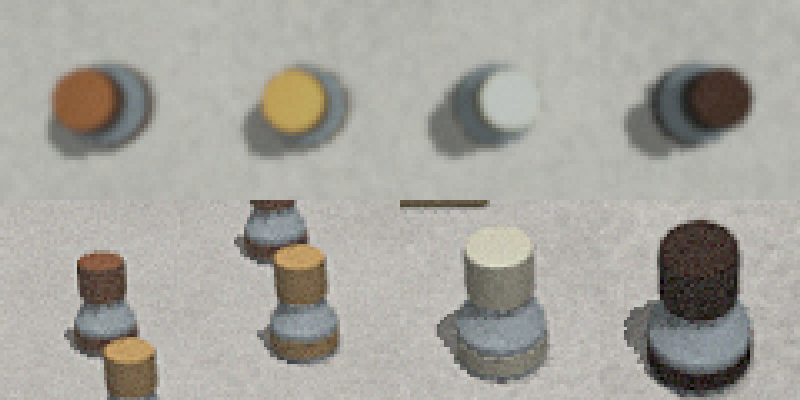

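The crops show all four jars upright. The stopper blobs are cleanly separable: by colour for three of them and by brightness for ivory.

```bash
cat > h.py <<'E'
import cv2,numpy as np
from workcell import *
from scipy.spatial.transform import Rotation as R
def ray(n,px):
    p=camera_params(n); K=np.array([[p["fx"],0,p["cx"]],[0,p["fy"],p["cy"]],[0,0,1]])
    u=cv2.undistortPoints(np.array([[px]],float),K,np.array(p["dist"],float))[0,0]
    T=np.array(p["extrinsics"]); return T[:3,3],T[:3,:3]@[u[0],u[1],1]
def plane(n,px,z):
    o,d=ray(n,px); return o+d*(z-o[2])/d[2]
def tri(a,b):
    o1,d1=ray("top",a);o2,d2=ray("side",b)
    t=np.linalg.lstsq(np.c_[d1,-d2],o2-o1,rcond=None)[0]
    p,q=o1+d1*t[0],o2+d2*t[1]; return (p+q)/2,np.linalg.norm(p-q)
def blobs(mask,minA,maxA=1e5):
    n,l,s,c=cv2.connectedComponentsWithStats(mask.astype(np.uint8)); return [(c[i],s[i]) for i in range(1,n) if minA<s[i][4]<maxA]
def move(target,yaw=None):
    "shift in tool axes (mm)"
    s=state(); r=R.from_quat(s["tcp_rot"]); return r.inv().apply(np.array(target)-s["ee_pos"])*1e3
E
python3 - <<'E'
from h import *
t=cv2.imread("pics/top0.png"); s=cv2.imread("pics/side0.png")
ht=cv2.cvtColor(t,cv2.COLOR_BGR2HSV).astype(int);hs=cv2.cvtColor(s,cv2.COLOR_BGR2HSV).astype(int)
def loc(h,m,c,w):
    z=np.zeros(h.shape[:2],bool); z[c[1]-w:c[1]+w,c[0]-w:c[0]+w]=1; return max(blobs(m&z,20),key=lambda b:b[1][4])
T={"tan":(131,261),"sand":(197,261),"ivory":(347,257),"brown":(410,257)}
S={"tan":(211,140),"sand":(220,168),"ivory":(257,260),"brown":(279,320)}
for k in T:
    w={"tan":10,"sand":11,"ivory":17,"brown":18}[k]
    mt=ht[...,1]>65 if k!="ivory" else (ht[...,2]>98)
    ms=hs[...,1]>70 if k!="ivory" else (hs[...,2]>0)&(hs[...,1]>25)
    if k=="brown": ms=hs[...,2]<62
    a,sa=loc(ht,mt,T[k],14); b,sb=loc(hs,ms,S[k],w)
    print(k,a.round(1),sa,b.round(1),sb,"57:",plane("top",a,.057).round(4),plane("side",b,.057).round(4),tri(a,b)[0].round(4))
    print(ht[257,330,2],ht[240,347,2])
m=(abs(ht[...,0]-68)<12)&(ht[...,1]>100)
for c,st in blobs(m,80): print("mark top",c.round(1),st,plane("top",c,.015).round(4))
m=(abs(hs[...,0]-65)<15)&(hs[...,1]>90)
for c,st in blobs(m,80): print("mark side",c.round(1),st,plane("side",c,.015).round(4))
print("cast",plane("top",(280,259),.02))
E
```

```text
tan [129.1 260.8] [121 253  17  16 214] [211.  139.2] [204 133  14  15 166] 57: [0.4297 0.3222 0.057 ] [0.4304 0.3231 0.057 ] [0.43   0.3221 0.0575]
104 108
sand [196.1 261. ] [188 253  17  17 214] [219.  166.2] [209 157  19  19 253] 57: [0.432  0.1723 0.057 ] [0.4317 0.175  0.057 ] [0.4317 0.1721 0.0585]
104 108
ivory [350.1 254.3] [333 243  28  28 502] [255.9 259.4] [246 247  21  26 360] 57: [ 0.4544 -0.1765  0.057 ] [ 0.4495 -0.1716  0.057 ] [ 0.4515 -0.1757  0.0603]
104 108
brown [412.4 256.2] [406 250  14  14 156] [277.3 322.3] [261 306  30  32 697] 57: [ 0.4529 -0.3194  0.057 ] [ 0.4517 -0.3209  0.057 ] [ 0.4525 -0.3197  0.0557]
104 108
mark top [239.8 186.8] [229 176  23  23 412] [0.6126 0.0809 0.015 ]
mark top [268.9 189.6] [258 179  23  22 409] [0.6075 0.0112 0.015 ]
mark top [298.  192.6] [287 182  23  22 408] [ 0.6019 -0.0584  0.015 ]
mark top [327.  195.5] [316 185  23  22 407] [ 0.5963 -0.128   0.015 ]
mark side [306.5 193.6] [295 187  24  14 259] [0.6131 0.0791 0.015 ]
mark side [313.4 210.8] [301 204  26  15 306] [0.6078 0.0087 0.015 ]
mark side [320.9 229.9] [308 222  27  17 370] [ 0.6026 -0.0608  0.015 ]
mark side [329.2 251.2] [315 242  29  19 431] [ 0.5971 -0.1299  0.015 ]
cast [ 0.44235535 -0.01809545  0.02      ]
```

Run:
```python
from h import *
t=cv2.imread("pics/top0.png"); v=t.max(2)[244:272,336:364].astype(int)
for th in(112,116,120):
    z=cv2.medianBlur((t.max(2)>th).astype(np.uint8),3); m=np.zeros_like(z); m[244:272,336:364]=z[244:272,336:364]
    for c,s in blobs(m,40): print(th,c.round(1),s,plane("top",c,.06).round(4))
print(plane("top",(349,256.6),.06), plane("top",(412.4,256.2),.072))
print("brown",move([.4525,-.3195,.2]).round(1))
```

```text
112 [349.7 256.2] [344 251  12  12 117] [ 0.4498 -0.1751  0.06  ]
[ 0.44887356 -0.17360924  0.06      ] [ 0.45202202 -0.31512966  0.072     ]
brown [ 344.5 -190.9   53. ]
```

```bash
python3 -m inch '{"delta_pos":[[50,-27,0],[100,-55,10],[155,-85,25],[210,-115,40],[265,-145,53],[320,-176,53],[345,-192,53],[345,-192,53],[345,-192,53],[345,-192,53]],"dr":[[0,0,5],[0,0,10],[0,0,15],[0,0,20],[0,0,20],[0,0,20],[0,0,20],[0,0,20],[0,0,20],[0,0,20]],"hand":[0,0,0,0,0,0,0,0,0,0]}' 30
python3 - <<'E'
from h import *
s=state();print(s["ee_pos"],R.from_quat(s["tcp_rot"]).as_matrix().round(3).tolist(),s["contact_force"],move([.4525,-.318,.062]).round(1))
E
```

```text
time_s: 1.35
ee_pos: [0.4521, -0.3194, 0.2002]
tcp_rot: [0.999, -0.033, -0.0, -0.0]
contact_force: [-0.1, -1.0, -1.0]
gripper_width: 0.998
gripper_force: 0.0
[ 0.45214278 -0.31936416  0.20020406] [[0.998, -0.065, -0.0], [-0.065, -0.998, 0.0], [-0.0, -0.0, -1.0]] [-0.07072621 -0.95699119 -1.01508414] [  0.3  -1.4 138.2]
```

```bash
python3 -m inch '{"delta_pos":[[0,-1,40],[0,-1,80],[0,-1,115],[0,-1,138],[0,-1,138],[0,-1,138],[0,-1,138],[0,-1,138],[0,-1,138],[0,-1,138],[0,-1,138],[0,-1,138]],"dr":[[0,0,0],[0,0,0],[0,0,0],[0,0,0],[0,0,0],[0,0,0],[0,0,0],[0,0,0],[0,0,0],[0,0,0],[0,0,0],[0,0,0]],"hand":[0,0,0,0,0,0,1,1,1,1,1,1]}' 30
python3 - <<'E'
from h import *
cv2.imwrite("pics/side1.png",read_camera("side")[:,:,::-1]);print(move([.6128,.080,.2]))
E
```

```text
time_s: 2.85
ee_pos: [0.4531, -0.3178, 0.0628]
tcp_rot: [0.999, -0.032, 0.0, 0.0]
contact_force: [-0.6, 0.3, 7.6]
gripper_width: 0.413
gripper_force: 29.2
[ 133.99198261 -407.14307609 -137.32622308]
```

View pics/side1.png

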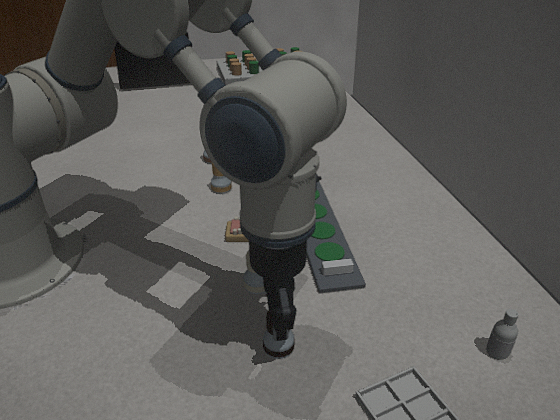

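The side view shows the brown jar gripped upright at (279,340). Next I lift it and carry it to mark a.

```bash
python3 -m inch '{"delta_pos":[[0,0,-30],[0,0,-70],[0,0,-110],[15,-45,-138],[30,-95,-138],[50,-150,-138],[70,-210,-138],[90,-270,-138],[110,-330,-138],[127,-380,-138],[134,-407,-138],[134,-407,-138]],"dr":[[0,0,0],[0,0,0],[0,0,0],[0,0,0],[0,0,0],[0,0,0],[0,0,0],[0,0,0],[0,0,0],[0,0,0],[0,0,0],[0,0,0]],"hand":[1,1,1,1,1,1,1,1,1,1,1,1]}'
python3 - <<'E'
from h import *
print(move([.6128,.080,.080]).round(1),state()["contact_force"])
E
```

```text
time_s: 4.4
ee_pos: [0.6129, 0.0819, 0.2001]
tcp_rot: [1.0, -0.031, 0.0, -0.0]
contact_force: [-0.3, 0.0, -0.6]
gripper_width: 0.412
gripper_force: 30.5
[  0.    1.9 120.1] [-3.27147533e-01  1.43546244e-04 -5.55049126e-01]
```

```bash
python3 -m inch '{"delta_pos":[[0,2,0],[0,2,40],[0,2,80],[0,2,105],[0,2,116],[0,2,120],[0,2,121],[0,2,121],[0,2,121]],"dr":[[0,0,0],[0,0,0],[0,0,0],[0,0,0],[0,0,0],[0,0,0],[0,0,0],[0,0,0],[0,0,0]],"hand":[1,1,1,1,1,1,1,1,1]}'
```

```text
time_s: 5.52
ee_pos: [0.6129, 0.078, 0.0799]
tcp_rot: [0.999, -0.032, 0.0, -0.0]
contact_force: [0.4, -0.8, -1.1]
gripper_width: 0.41
gripper_force: 30.5
```

```bash
python3 -m inch '{"delta_pos":[[0,-2,0],[0,-2,1],[0,-2,1.5],[0,-2,2],[0,-2,2]],"dr":[[0,0,0],[0,0,0],[0,0,0],[0,0,0],[0,0,0]],"hand":[1,1,1,1,1]}'
python3 -m inch '{"delta_pos":[[0,0,0],[0,0,0],[0,0,0],[0,0,-30],[0,0,-80],[0,0,-125],[0,0,-125]],"dr":[[0,0,0],[0,0,0],[0,0,0],[0,0,0],[0,0,0],[0,0,0],[0,0,0]],"hand":[0.3,0.3,0.3,0.3,0.3,0.3,0.3]}'
python3 - <<'E'
from h import *
print(move([.4497,-.1735,.2]).round(1))
E
```

```text
time_s: 6.15
ee_pos: [0.6128, 0.08, 0.0778]
tcp_rot: [0.999, -0.032, 0.0, -0.0]
contact_force: [-3.9, 0.4, 9.5]
gripper_width: 0.411
gripper_force: 31.6
time_s: 7.02
ee_pos: [0.6144, 0.08, 0.2058]
tcp_rot: [0.999, -0.032, 0.003, -0.0]
contact_force: [0.3, 0.8, -0.4]
gripper_width: 0.696
gripper_force: 0.0
[-148.2  263.6    4.7]
```

```bash
python3 -m inch '{"delta_pos":[[-30,50,0],[-60,108,0],[-92,165,0],[-125,222,0],[-146.5,263.5,0],[-146.5,263.5,0],[-146.5,263.5,0],[-146.5,263.5,0]],"dr":[[0,0,0],[0,0,0],[0,0,0],[0,0,0],[0,0,0],[0,0,0],[0,0,0],[0,0,0]],"hand":[0,0,0,0,0,0,0,0]}'
python3 - <<'E'
from h import *
print(move([.4497,-.1735,.064]).round(1))
t=read_camera("top")[:,:,::-1];s=read_camera("side")[:,:,::-1]
f=lambda im,x,y,w=100:cv2.resize(im[y-w//2:y+w//2,x-w//2:x+w//2],(400,400),interpolation=cv2.INTER_NEAREST)
cv2.imwrite("pics/t2.png",t);cv2.imwrite("pics/s2.png",s)
cv2.imwrite("pics/c2.png",np.clip(np.hstack([f(t,255,185),f(s,315,190)])*1.7,0,255).astype(np.uint8))
E
```

```text
time_s: 8.02
ee_pos: [0.45, -0.1727, 0.202]
tcp_rot: [1.0, -0.031, -0.0, -0.0]
contact_force: [0.3, -0.2, 1.0]
gripper_width: 1.001
gripper_force: 0.0
[ -0.2   0.8 138. ]
```

View pics/c2.png

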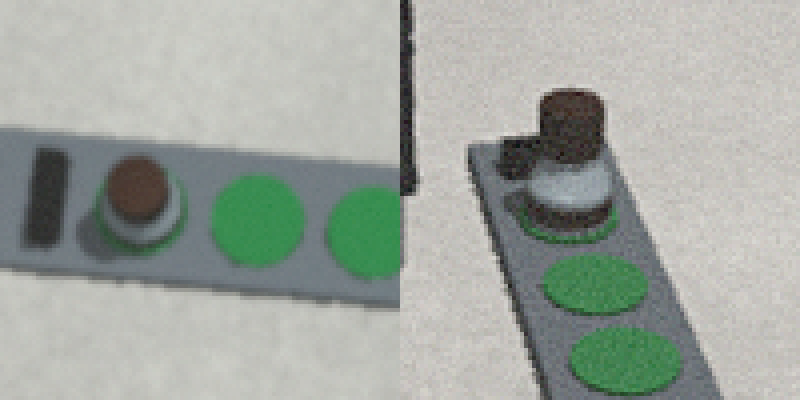

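The brown jar stands upright and centred on mark a: in the crop, the jar base is at about (140,205) with an even green rim around it. Ivory is next.

```bash
python3 -m inch '{"delta_pos":[[0,0,40],[0,0,80],[0,0,115],[0,0,137],[0,0,137],[0,0,137],[0,0,137],[0,0,137],[0,0,137],[0,0,137],[0,0,137]],"dr":[[0,0,0],[0,0,0],[0,0,0],[0,0,0],[0,0,0],[0,0,0],[0,0,0],[0,0,0],[0,0,0],[0,0,0],[0,0,0]],"hand":[0,0,0,0,0,1,1,1,1,1,1]}'
python3 - <<'E'
from h import *
print(move([.5967,-.129,.2]).round(1))
E
```

```text
time_s: 9.5
ee_pos: [0.45, -0.1737, 0.066]
tcp_rot: [0.999, -0.032, 0.001, 0.0]
contact_force: [-0.7, 1.2, 9.7]
gripper_width: 0.411
gripper_force: 29.9
[ 143.7  -54.  -133.8]
```

```bash
python3 -m inch '{"delta_pos":[[0,0,-40],[0,0,-85],[40,-15,-110],[90,-34,-110],[130,-49,-110],[144,-54,-110],[144,-54,-110],[144,-54,-110],[144,-54,-75],[144,-54,-40],[144,-54,-20],[144,-54,-20]],"dr":[[0,0,0],[0,0,0],[0,0,0],[0,0,0],[0,0,0],[0,0,0],[0,0,0],[0,0,0],[0,0,0],[0,0,0],[0,0,0],[0,0,0]],"hand":[1,1,1,1,1,1,1,1,1,1,1,1]}'
python3 -m inch '{"delta_pos":[[0,0,0],[0,0,2],[0,0,3],[0,0,4],[0,0,4]],"dr":[[0,0,0],[0,0,0],[0,0,0],[0,0,0],[0,0,0]],"hand":[1,1,1,1,1]}'
```

```text
time_s: 11.0
ee_pos: [0.595, -0.1292, 0.0843]
tcp_rot: [0.999, -0.033, -0.002, -0.0]
contact_force: [-0.0, 0.3, -0.9]
gripper_width: 0.413
gripper_force: 30.6
time_s: 11.62
ee_pos: [0.5967, -0.129, 0.0813]
tcp_rot: [0.999, -0.032, 0.0, -0.0]
contact_force: [0.2, -0.1, -0.4]
gripper_width: 0.414
gripper_force: 30.6
```

```bash
python3 -m inch '{"delta_pos":[[0,0,0.5],[0,0,1],[0,0,1]],"dr":[[0,0,0],[0,0,0],[0,0,0]],"hand":[1,1,1]}'
python3 -m inch '{"delta_pos":[[0,0,0],[0,0,0],[0,0,0],[0,0,-30],[0,0,-80],[0,0,-120],[0,0,-120],[0,0,-120]],"dr":[[0,0,0],[0,0,0],[0,0,0],[0,0,0],[0,0,0],[0,0,0],[0,0,0],[0,0,0]],"hand":[0.3,0.3,0.3,0.3,0.3,0.3,0.3,0.3]}'
python3 - <<'E'
from h import *
print(move([.4318,.1735,.2]).round(1))
E
```

```text
time_s: 12.0
ee_pos: [0.597, -0.1289, 0.0811]
tcp_rot: [0.999, -0.032, 0.0, 0.0]
contact_force: [-2.8, 2.3, 12.6]
gripper_width: 0.415
gripper_force: 32.0
time_s: 13.0
ee_pos: [0.5964, -0.1289, 0.1996]
tcp_rot: [0.999, -0.032, -0.0, -0.0]
contact_force: [-0.8, 0.5, -1.7]
gripper_width: 0.699
gripper_force: 0.0
[-1.836e+02 -2.912e+02 -2.000e-01]
```

```bash
python3 -m inch '{"delta_pos":[[-25,-40,0],[-55,-87,0],[-85,-135,0],[-115,-182,0],[-145,-230,0],[-172,-273,0],[-183.5,-291,0],[-183.5,-291,0],[-183.5,-291,0],[-183.5,-291,0],[-183.5,-291,0]],"dr":[[0,0,0],[0,0,0],[0,0,0],[0,0,0],[0,0,0],[0,0,0],[0,0,0],[0,0,0],[0,0,0],[0,0,0],[0,0,0]],"hand":[0,0,0,0,0,0,0,0,0,0,0]}'
python3 -m inch '{"delta_pos":[[0,0,40],[0,0,80],[0,0,115],[0,0,135],[0,0,135],[0,0,135],[0,0,135],[0,0,135],[0,0,135],[0,0,135],[0,0,135]],"dr":[[0,0,0],[0,0,0],[0,0,0],[0,0,0],[0,0,0],[0,0,0],[0,0,0],[0,0,0],[0,0,0],[0,0,0],[0,0,0]],"hand":[0,0,0,0,0,1,1,1,1,1,1]}'
python3 - <<'E'
from h import *
print(move([.6022,-.0597,.2]).round(1))
E
```

```text
time_s: 14.38
ee_pos: [0.4326, 0.1726, 0.2002]
tcp_rot: [0.999, -0.033, -0.0, 0.0]
contact_force: [-0.0, 0.2, -0.1]
gripper_width: 1.0
gripper_force: 0.0
time_s: 15.75
ee_pos: [0.4328, 0.1733, 0.0659]
tcp_rot: [0.999, -0.032, 0.001, -0.0]
contact_force: [0.3, -2.1, 9.2]
gripper_width: 0.413
gripper_force: 30.7
[ 184.2  221.6 -133.9]
```

```bash
python3 -m inch '{"delta_pos":[[0,0,-40],[0,0,-85],[35,42,-125],[70,84,-130],[105,126,-130],[140,168,-130],[170,204,-130],[185,221.5,-130],[185,221.5,-130],[185,221.5,-130],[185,221.5,-130],[185,221.5,-130]],"dr":[[0,0,0],[0,0,0],[0,0,0],[0,0,0],[0,0,0],[0,0,0],[0,0,0],[0,0,0],[0,0,0],[0,0,0],[0,0,0],[0,0,0]],"hand":[1,1,1,1,1,1,1,1,1,1,1,1]}'
python3 -m inch '{"delta_pos":[[0,0,40],[0,0,80],[0,0,105],[0,0,111],[0,0,113],[0,0,114],[0,0,114]],"dr":[[0,0,0],[0,0,0],[0,0,0],[0,0,0],[0,0,0],[0,0,0],[0,0,0]],"hand":[1,1,1,1,1,1,1]}'
```

```text
time_s: 17.25
ee_pos: [0.6024, -0.0591, 0.1954]
tcp_rot: [0.999, -0.032, -0.0, -0.0]
contact_force: [-0.3, 0.3, -1.2]
gripper_width: 0.412
gripper_force: 30.7
time_s: 18.12
ee_pos: [0.6031, -0.0598, 0.0821]
tcp_rot: [0.999, -0.032, 0.001, 0.0]
contact_force: [-0.9, 0.1, -1.2]
gripper_width: 0.411
gripper_force: 30.7
```

```bash
python3 -m inch '{"delta_pos":[[0,0,0.5],[0,0,1],[0,0,1.5],[0,0,1.5]],"dr":[[0,0,0],[0,0,0],[0,0,0],[0,0,0]],"hand":[1,1,1,1]}'
python3 -m inch '{"delta_pos":[[0,0,0],[0,0,0],[0,0,0],[0,0,-30],[0,0,-80],[0,0,-120],[0,0,-120],[0,0,-120]],"dr":[[0,0,0],[0,0,0],[0,0,0],[0,0,0],[0,0,0],[0,0,0],[0,0,0],[0,0,0]],"hand":[0.3,0.3,0.3,0.3,0.3,0.3,0.3,0.3]}'
python3 - <<'E'
from h import *
print(move([.4305,.3223,.2]).round(1))
E
```

```text
time_s: 18.62
ee_pos: [0.6034, -0.0601, 0.0807]
tcp_rot: [0.999, -0.032, 0.001, 0.0]
contact_force: [-1.5, -2.5, 10.2]
gripper_width: 0.412
gripper_force: 29.8
time_s: 19.62
ee_pos: [0.6023, -0.0596, 0.1992]
tcp_rot: [0.999, -0.032, -0.0, -0.0]
contact_force: [-0.1, 0.0, -0.2]
gripper_width: 0.698
gripper_force: 0.0
[-196.  -370.1   -0.6]
```

```bash
python3 -m inch '{"delta_pos":[[-25,-46,0],[-52,-98,0],[-80,-150,0],[-107,-202,0],[-135,-255,0],[-162,-307,0],[-185,-350,0],[-196,-370,0],[-196,-370,0],[-196,-370,0],[-196,-370,0],[-196,-370,0]],"dr":[[0,0,0],[0,0,0],[0,0,0],[0,0,0],[0,0,0],[0,0,0],[0,0,0],[0,0,0],[0,0,0],[0,0,0],[0,0,0],[0,0,0]],"hand":[0,0,0,0,0,0,0,0,0,0,0,0]}'
python3 -m inch '{"delta_pos":[[0,0,40],[0,0,80],[0,0,115],[0,0,134],[0,0,134],[0,0,134],[0,0,134],[0,0,134],[0,0,134],[0,0,134],[0,0,134]],"dr":[[0,0,0],[0,0,0],[0,0,0],[0,0,0],[0,0,0],[0,0,0],[0,0,0],[0,0,0],[0,0,0],[0,0,0],[0,0,0]],"hand":[0,0,0,0,0,1,1,1,1,1,1]}'
python3 - <<'E'
from h import *
print(move([.6076,.010,.2]).round(1))
E
```

```text
time_s: 21.12
ee_pos: [0.4312, 0.3215, 0.1997]
tcp_rot: [0.999, -0.033, -0.0, 0.0]
contact_force: [1.4, 0.7, 0.0]
gripper_width: 0.999
gripper_force: 0.0
time_s: 22.5
ee_pos: [0.4312, 0.3222, 0.0665]
tcp_rot: [0.999, -0.032, 0.001, -0.0]
contact_force: [-0.6, -1.6, 8.1]
gripper_width: 0.411
gripper_force: 30.6
[ 196.2  300.2 -133.5]
```

```bash
python3 -m inch '{"delta_pos":[[0,0,-40],[0,0,-85],[20,31,-125],[50,77,-130],[82,125,-130],[114,174,-130],[146,223,-130],[176,270,-130],[196.5,300,-130],[196.5,300,-130],[196.5,300,-130],[196.5,300,-130]],"dr":[[0,0,0],[0,0,0],[0,0,0],[0,0,0],[0,0,0],[0,0,0],[0,0,0],[0,0,0],[0,0,0],[0,0,0],[0,0,0],[0,0,0]],"hand":[1,1,1,1,1,1,1,1,1,1,1,1]}'
python3 -m inch '{"delta_pos":[[0,0,0],[0,0,40],[0,0,80],[0,0,105],[0,0,111],[0,0,113],[0,0,114],[0,0,114]],"dr":[[0,0,0],[0,0,0],[0,0,0],[0,0,0],[0,0,0],[0,0,0],[0,0,0],[0,0,0]],"hand":[1,1,1,1,1,1,1,1]}'
```

```text
time_s: 24.0
ee_pos: [0.6071, 0.0112, 0.1959]
tcp_rot: [1.0, -0.032, -0.0, -0.0]
contact_force: [-0.1, -0.5, -1.4]
gripper_width: 0.413
gripper_force: 30.8
time_s: 25.0
ee_pos: [0.6081, 0.0101, 0.0826]
tcp_rot: [0.999, -0.032, 0.001, 0.0]
contact_force: [-0.2, 0.4, -0.6]
gripper_width: 0.409
gripper_force: 30.8
```

Lower the last 1.5 mm, release with a narrow opening, then retreat up and away toward the start side.

```bash
python3 -m inch '{"delta_pos":[[0,0,0.5],[0,0,1],[0,0,1.5],[0,0,1.5]],"dr":[[0,0,0],[0,0,0],[0,0,0],[0,0,0]],"hand":[1,1,1,1]}'
python3 -m inch '{"delta_pos":[[0,0,0],[0,0,0],[0,0,0],[0,0,-30],[0,0,-80],[0,0,-130],[-20,-30,-150],[-50,-85,-150],[-80,-140,-150],[-110,-190,-150],[-140,-240,-150],[-140,-240,-150]],"dr":[[0,0,0],[0,0,0],[0,0,0],[0,0,0],[0,0,0],[0,0,0],[0,0,0],[0,0,0],[0,0,0],[0,0,0],[0,0,0],[0,0,0]],"hand":[0.3,0.3,0.3,0.3,0.3,0.3,0.3,0.3,0.3,0.3,0.3,0.3]}'
python3 - <<'E'
from h import *
t=read_camera("top")[:,:,::-1];s=read_camera("side")[:,:,::-1]
cv2.imwrite("pics/s3.png",s)
f=lambda im,x,y,w,h:cv2.resize(im[y-h:y+h,x-w:x+w],(800,300*1),interpolation=cv2.INTER_NEAREST)
cv2.imwrite("pics/c3.png",np.clip(np.vstack([f(t,283,190,96,36),f(s,316,215,160,60)])*1.7,0,255).astype(np.uint8))
g=lambda im:cv2.cvtColor(im,cv2.COLOR_BGR2HSV).astype(int)
# base bottle grey-blue+stopper vs mark: convex hull of green ring
h=g(t); m=((abs(h[...,0]-68)<14)&(h[...,1]>80)).astype(np.uint8)
for c,st in blobs(m,20): print(c.round(1),st)
E
```

```text
time_s: 25.5
ee_pos: [0.6084, 0.0098, 0.0812]
tcp_rot: [0.999, -0.032, 0.001, 0.0]
contact_force: [-1.4, -1.6, 10.6]
gripper_width: 0.413
gripper_force: 30.1
time_s: 27.0
ee_pos: [0.4814, 0.2616, 0.2303]
tcp_rot: [1.0, -0.03, -0.0, -0.0]
contact_force: [0.8, 0.1, 0.1]
gripper_width: 0.7
gripper_force: 0.0
[260.2 190.3] [258 181   9  20  38]
[290.1 193.8] [287 183  11  21  50]
[243.  195.5] [234 190  17   9  27]
```

View pics/c3.png

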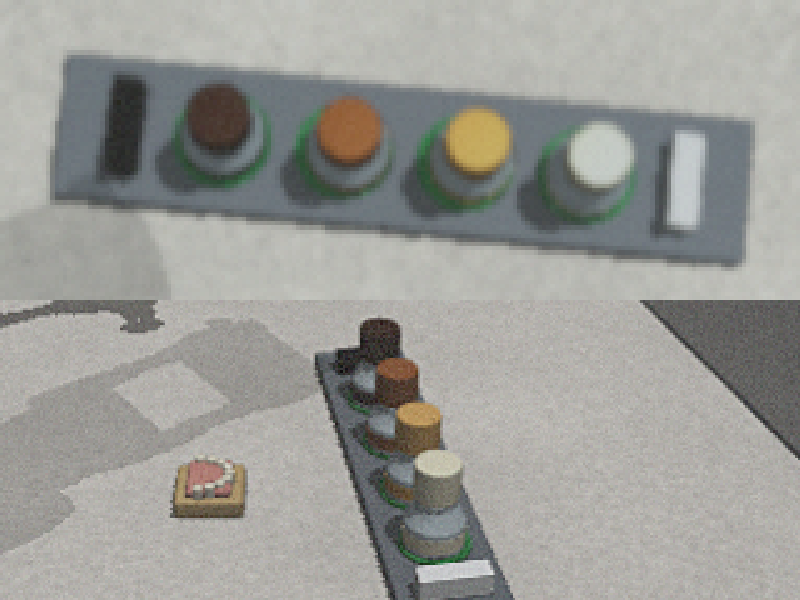

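View pics/s3.png

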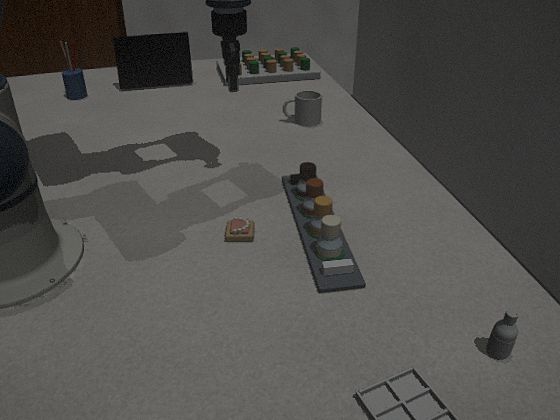

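The order is right and all four jars are upright, with the cast untouched at (240,230). Sand looks 2–3 mm off its mark along the row, so I'll measure it.

Run:
```python
from h import *
t=np.mean([read_camera("top")[:,:,::-1].astype(float) for _ in range(6)],0).astype(np.uint8)
h=cv2.cvtColor(t,cv2.COLOR_BGR2HSV).astype(int)
M=[[.6126,.0809],[.6075,.0112],[.6019,-.0584],[.5963,-.1280]]
C=[(236,183),(267,186),(298,188),(327,192)]
for k,(c,m) in enumerate(zip(C,M)):
    z=np.zeros(h.shape[:2],bool);z[c[1]-13:c[1]+12,c[0]-13:c[0]+13]=1
    hh=h[...,0]
    mk=[(h[...,2]<62)&(h[...,1]>60)&((hh<20)|(hh>170)),(h[...,1]>85)&(hh<19),(h[...,1]>75)&(hh>15)&(hh<30),(h[...,2]>95)][k]&z
    a,s=max(blobs(mk,15),key=lambda b:b[1][4])
    print(k,a.round(1),s,((plane("top",a,.075)[:2]-m)*1e3).round(1))
```

```text
0 [238.8 181.5] [232 175  14  14 151] [ 0.7 -0.5]
1 [270.2 185. ] [263 178  15  15 187] [-0.4 -2.3]
2 [301.  187.5] [294 180  16  16 203] [ 1. -3.]
3 [330.8 190.4] [324 183  15  15 174] [ 1.5 -1.4]
```

Sand is about 3 mm off its mark toward the white end, which I'll correct. The others are within about 2 mm.

Run:
```python
from h import *
print(state()["ee_pos"],move([.603,-.060,.2303]).round(1))
```

```text
[0.483858   0.25776356 0.23021861] [ 1.398e+02  3.093e+02 -1.000e-01]
```

```bash
python3 -m inch '{"delta_pos":[[20,45,0],[45,99,0],[70,155,0],[95,210,0],[120,265,0],[138,305,0],[140,309,0],[140,309,0],[140,309,0],[140,309,0],[140,309,0]],"dr":[[0,0,0],[0,0,0],[0,0,0],[0,0,0],[0,0,0],[0,0,0],[0,0,0],[0,0,0],[0,0,0],[0,0,0],[0,0,0]],"hand":[0.3,0.3,0.3,0.3,0.3,0.3,0.3,0.3,0.3,0.3,0.3]}'
```

```text
time_s: 28.78
ee_pos: [0.6032, -0.0581, 0.2304]
tcp_rot: [0.999, -0.032, 0.0, 0.0]
contact_force: [0.1, -0.1, -0.5]
gripper_width: 0.7
gripper_force: 0.0
```

```bash
python3 -m inch '{"delta_pos":[[0,0,40],[0,0,80],[0,0,115],[0,0,138],[0,0,148],[0,0,148],[0,0,148],[0,0,148],[0,0,148],[0,0,148],[0,0,148]],"dr":[[0,0,0],[0,0,0],[0,0,0],[0,0,0],[0,0,0],[0,0,0],[0,0,0],[0,0,0],[0,0,0],[0,0,0],[0,0,0]],"hand":[0.3,0.3,0.3,0.3,0.3,0.3,1,1,1,1,1]}'
```

```text
time_s: 30.15
ee_pos: [0.6039, -0.0589, 0.0833]
tcp_rot: [0.999, -0.032, 0.001, 0.0]
contact_force: [-0.4, -1.9, 7.4]
gripper_width: 0.413
gripper_force: 29.6
```

```bash
python3 -m inch '{"delta_pos":[[0,0,-6],[0,0,-6],[-0.5,-1.8,-6],[-0.5,-1.8,-6],[-0.5,-1.8,-2],[-0.5,-1.8,0],[-0.5,-1.8,0.5],[-0.5,-1.8,0.5]],"dr":[[0,0,0],[0,0,0],[0,0,0],[0,0,0],[0,0,0],[0,0,0],[0,0,0],[0,0,0]],"hand":[1,1,1,1,1,1,1,1]}'
python3 -m inch '{"delta_pos":[[0,0,0],[0,0,0],[0,0,0],[0,0,-30],[0,0,-80],[0,0,-130],[-20,-30,-150],[-50,-85,-150],[-80,-140,-150],[-110,-190,-150],[-140,-240,-150],[-150,-300,-150]],"dr":[[0,0,0],[0,0,0],[0,0,0],[0,0,0],[0,0,0],[0,0,0],[0,0,0],[0,0,0],[0,0,0],[0,0,0],[0,0,0],[0,0,0]],"hand":[0.3,0.3,0.3,0.3,0.3,0.3,0.3,0.3,0.3,0.3,0.3,0.3]}'
python3 -m inch '{"delta_pos":[[0,0,0],[0,0,0],[0,0,0],[0,0,0]],"dr":[[0,0,0],[0,0,0],[0,0,0],[0,0,0]],"hand":[0.3,0.3,0.3,0.3]}'
python3 - <<'E'
from h import *
t=read_camera("top")[:,:,::-1]
f=lambda im,x,y,w,h:cv2.resize(im[y-h:y+h,x-w:x+w],(800,300),interpolation=cv2.INTER_NEAREST)
cv2.imwrite("pics/c4.png",np.clip(f(t,283,190,96,36)*1.7,0,255).astype(np.uint8))
E
```

```text
time_s: 31.15
ee_pos: [0.6033, -0.0577, 0.0825]
tcp_rot: [0.999, -0.032, 0.001, 0.001]
contact_force: [-2.8, -4.8, 14.6]
gripper_width: 0.41
gripper_force: 28.4
time_s: 32.65
ee_pos: [0.4707, 0.2533, 0.2319]
tcp_rot: [0.999, -0.032, -0.0, 0.0]
contact_force: [1.4, 0.0, -0.2]
gripper_width: 0.7
gripper_force: 0.0
time_s: 33.15
ee_pos: [0.4728, 0.2511, 0.2318]
tcp_rot: [0.999, -0.033, -0.0, 0.0]
contact_force: [-0.1, 0.2, 0.1]
gripper_width: 0.704
gripper_force: 0.0
```

View pics/c4.png

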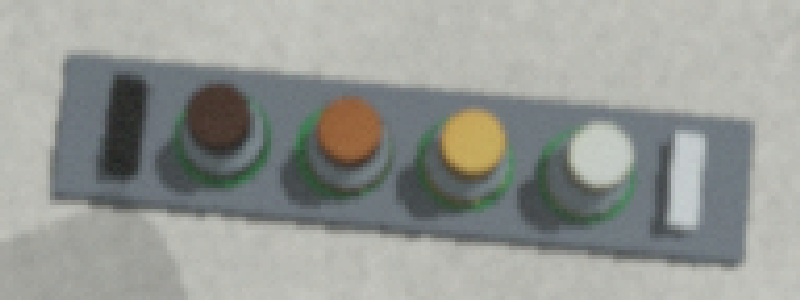

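All four jars are upright and on their marks. Sand, at crop position (473,160), is now centred, and the order is correct. I'm handing it in.

```bash
python3 -c "
from workcell import *
print(close_job())"
```

```text
the job is handed in; nothing more can be done
None
```

I handed in the job at about 33 s of the 102 s limit: ivory, sand, tan and brown stand upright on the marks from the white block to the black block, within about 2 mm of centre (I re-placed sand after it measured 3 mm off, then checked it by eye), and I left the cast alone.

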